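# Tip the carton down into its shipping box and shut the lid

## Task

A tall carton stands on end inside the long open shipping box on the packing bench. Push it over with the fingertips so that it lies flat along the bottom of the box, then push the box's hinged lid over until it is fully shut. Only push: lift or carry nothing, and leave the other things on the bench where they are.

Things in the scene. Friction and masses are not known exactly. Their poses are not given: they have to be found in the camera images.
- shipbox: Long open white cardboard box fixed to the bench, on the robot's left or right, turned up to 0.3 rad: 94 (x) x 270 (y) x 77 mm high, walls and floor 5 mm. Origin at the centre of its underside, z up, y along its length, +x side away from the robot. The tall carton stands in it near the -y end wall; the floor towards +y is empty and long enough for it to lie flat.
- carton: Tall brown carton, loose, 64 (x) x 60 (y) x 160 mm (z, its length), 0.2 to 0.42 kg. Origin at the centre of its lower end face; z up while it stands; its axes start nearly parallel to the box's. Pushed high up towards the box's +y it tips over its lower edge without sliding far, and falls once leaned about 0.4 rad.
- carton_center (a point): The centre of the tall carton, 80 mm along its length from its lower end face.
- lid (a joint): Lid angle in rad: 0 fully shut, 1.57 upright; starts at 1.7 to 1.95, leaning back towards the robot. White cardboard panel 94 mm (hinge to edge) x 270 x 5 mm, an 18 mm lip turned down along its free edge. Hinged along the top of the box's -x wall, it shuts over towards the box's +x. The hinge is stiff (0.07 N m, 1 to 2 N at the edge): the lid stays at any angle where it is left.
- lid_hinge (a point): The middle of the lid's hinge line: on the box at x -47 mm, y 0, z 77 mm in the box's frame. The hinge line runs along the box's y. It is the lower (inner) face of the shut lid.
- lid_edge (a point): The middle of the lid's free edge, on its outer face (the upper face when shut), 94 mm from the hinge.
- crate: Bystander: grey open plastic crate fixed to the bench, 200 x 190 x 85 mm, origin at the centre of its underside; it holds the jar and the can.
- tape_roll: Bystander: roll of brown packing tape lying flat, a ring 96 mm across and 48 high, origin at the centre of its underside.
- mug: Bystander: white mug, 80 mm across, 92 high, origin at the centre of its underside.
- gift_box: Bystander: square red lidded gift box, 90 x 90 x 77 mm, origin at the centre of its underside.
- short_carton: Bystander: short brown carton on the bare bench, 64 x 60 x 95 mm high, origin at the centre of its underside.
- stapler: Bystander: black desk stapler, 130 x 34 x 50 mm, origin at the centre of its underside, its length along x.
- jar: Bystander: glass jar 56 mm across, 100 high, standing in the grey crate, origin at the centre of its underside.
- can: Bystander: can 66 mm across, 85 high, standing in the grey crate, origin at the centre of its underside.
Mind the look-alikes: they are no part of the job. What is shaped like the carton but orange or purple is not meant.

How it is judged:
On the way, in this order (a step that is already met when the one before it is completed fails the run):
1. the tall carton lies flat along the bottom of the shipping box, the lid still open (angle between carton's own z axis and vertical between 1.47 and 1.67 rad and angle between the z axis of carton and the y axis of shipbox, either way round below 0.2 rad and z of carton_center in the frame of shipbox between 0.025 and 0.045 m and x of carton_center in the frame of shipbox between -0.02 and 0.02 m and y of carton_center in the frame of shipbox between -0.07 and 0.07 m and value of joint lid above 0.5 rad), for 0.2 s.
2. the lid is fully shut over it (value of joint lid below 0.06 rad), for 0.2 s.
At the end, for the whole second after the job is handed in: The tall carton lies at rest flat (within 0.1 rad) along the box (within 0.2 rad) on its floor, and the lid is shut to within 0.06 rad (angle between carton's own z axis and vertical between 1.47 and 1.67 rad and angle between the z axis of carton and the y axis of shipbox, either way round below 0.2 rad and z of carton_center in the frame of shipbox between 0.025 and 0.045 m and x of carton_center in the frame of shipbox between -0.02 and 0.02 m and y of carton_center in the frame of shipbox between -0.07 and 0.07 m and value of joint lid below 0.06 rad and linear speed of carton below 0.02 m/s); the robot touches nothing.
It fails at once if the carton is lifted or carried instead of being pushed over (z of carton_center in the frame of shipbox above 0.112 m or (angle between carton's own z axis and vertical above 1.2 rad and z of carton_center in the frame of shipbox above 0.088 m)).
It fails at once if another thing on the bench is moved by more than 30 mm or knocked over (distance of any of tape_roll, mug, gift_box, short_carton, stapler, jar, can from where it was at the start of the episode above 0.03 m or angle between any of tape_roll, mug, gift_box, short_carton, stapler, jar, can's own z axis and vertical above 0.5 rad).
It also fails if it takes over 48 s, if anything falls off the work surface, if the arm or the gripper's body presses on something with over 40 N, if the wrist force passes 120 N, or if a joint passes its speed limit or range.

## Robot

A 6-joint arm with a two-finger parallel gripper is mounted at the origin on the work surface. World frame = base frame: x ahead of the robot, y to its left, z up, the work surface at z = 0. Lengths are in m, angles in rad, forces in N, time in s.
With the tool pointing down it reaches from about 0.325 to 0.9 m from the base axis. Payload 6.1 kg.
Tool frame: the origin (TCP) lies midway between the tips of the shut fingers; the grasp point (between the pads) lies 19 mm behind it; x points along the fingers, y is the direction in which the jaws open and shut, and the axes are right-handed (so a half turn about x gives the same grasp; the last joint's range is limited). The gripper opens to 85 mm and grips with 20 to 120 N. Pads are 22 mm wide; open, the fingers measure 114 mm over their backs; the gripper's body (76 mm by 85 mm) begins 54 mm behind the grasp point. The pads swing forward as they close: fully open they stand 13 mm farther back than shut.
Start: joints at [-1.454, 0.22, 1.526, -0, 1.395, -0.126], TCP at [0.15, -0.607, 0.231] pointing down, gripper open.
Joint ranges: [-2.98, 2.98], [-0.91, 2.08], [0.09, 2.57], [-1.24, 4.39], [0.2, 2.65], [-2.68, 2.68]. Speed limits (rad/s): [2.57, 2.57, 3.01, 3.14, 3.14, 3.14].

## Interface

Orientations are given as [roll, pitch, yaw] about the fixed x, y, z axes, in that order (R = Rz(yaw) Ry(pitch) Rx(roll)).
In Python, from plant import movep, move_l, set_joints, gripper_to, hold, inverse_kinematics, observe, get_image, get_calibration, Unreachable, job_done gives the robot as it stands. Calls block until the motion is done:
- movep(position, orientation): joint-space move of the TCP to a pose.
- move_l(position, feed=0.15, rotation=None, max_force=None): straight line of the TCP; rotation=None keeps the orientation; feed is the mean speed in m/s. With max_force (N) it stops when the force on the tool has changed by that much, and returns True; else False.
- set_joints(angles): joint-space move.
- gripper_to(opening, f_grip=None): finger opening in m; f_grip is the grip in N (None keeps the last); returns when the fingers have stopped.
- hold(seconds).
- inverse_kinematics(position, orientation): joint angles nearest the present ones, or None.
- observe(): the state.
- get_image(name): name is "scene" or "top"; returns (picture, depth): 384x512x3 uint8, red, green, blue; 384x512 float32, m along the optical axis (not along the pixel's ray), 0 where there is no reading.
- get_calibration(name): a dict with "intrinsics" (3x3 intrinsics, pixels), "dist_coeffs" ([k1, k2, p1, p2, k3] as OpenCV has them; the pictures are not rectified), "world_from_camera" (4x4, takes a point from camera to world coordinates). Camera axes: x right, y down, z forward; pixel columns grow to the right and rows downward; lengths in m; the calibration is good to about 2 mm. A picture is of the moment at which its call begins. get_calibration takes no time and is no camera call.
A pose or a line that the arm cannot do raises Unreachable and nothing moves.
- job_done(): hands the job in, once; it reports no verdict.
The state is a dict: "time_s": time; "q": joint angles; "joint_velocities": joint speeds; "joint_torque": joint torques, N m; "eef_pos": TCP position; "tcp_rot": TCP orientation; "ft_force": force on the tool from outside, world axes, zero at the start; "torque": the same for the moment, N m; "opening": finger opening in m.
Only numpy, scipy, OpenCV 4.12 (cv2) and the standard library are available. Lean on these libraries where they do the work, as an engineer would, in place of code of your own. Each camera call takes 0.05 s, during which the arm holds its last target. There are 200 camera calls.

## Working session

There is one attempt and no reset: what is moved stays moved. The work goes in short steps, each a Python script; the robot and the scene stay as the last script left them, time stands still between calls to the robot, and variables do not carry over. Pictures are saved under pics/ and viewed, about 8 in all and at most 12, crops included, and the job is handed in when it is done.

```bash
mkdir -p pics; ls; python3 - <<'E'
from plant import *
import cv2,numpy as np
for n in("scene","top"):
    p,d=get_image(n); cv2.imwrite(f"pics/{n}0.png",p[...,::-1]); np.savez(f"{n}0.npz",p=p,d=d)
    c=get_calibration(n); print(n,c)
o=observe();print(o["time_s"],o["tcp_rot"],o["opening"])
E
```

```text
pics
scene {'intrinsics': array([[391.32894896,   0.        , 250.8247405 ],
       [  0.        , 391.32894896, 190.21695324],
       [  0.        ,   0.        ,   1.        ]]), 'dist_coeffs': array([-0.07412508,  0.        ,  0.        ,  0.        ,  0.        ]), 'world_from_camera': array([[-0.39101926,  0.54826031, -0.73926624,  1.37728832],
       [ 0.92037432,  0.2363081 , -0.31155993,  0.35407555],
       [ 0.00387865, -0.8022276 , -0.59700573,  0.78826478],
       [ 0.        ,  0.        ,  0.        ,  1.        ]])}
top {'intrinsics': array([[418.04964979,   0.        , 258.88282649],
       [  0.        , 418.04964979, 185.37428636],
       [  0.        ,   0.        ,   1.        ]]), 'dist_coeffs': array([-0.138907,  0.      ,  0.      ,  0.      ,  0.      ]), 'world_from_camera': array([[ 0.03013885, -0.99096078,  0.13072255,  0.41156628],
       [-0.99952958, -0.03062279, -0.001693  ,  0.01933816],
       [ 0.00568079, -0.13061003, -0.99141754,  1.12120164],
       [ 0.        ,  0.        ,  0.        ,  1.        ]])}
0.1 [-1.69540809  1.56904465  1.68896645] 0.08558923343929406
```

View pics/scene0.png

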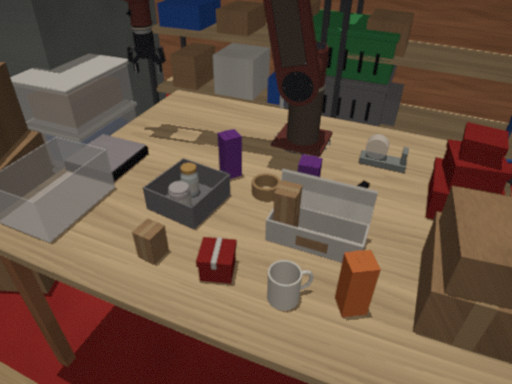

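View pics/top0.png

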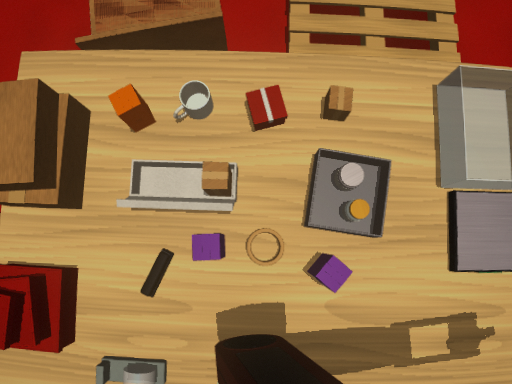

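The tall brown carton standing in the white box, at top (215,178) and scene (288,205), fits the description. The others don't:
- The short brown carton at top (340,102) stands on the bare bench.
- The orange carton at top (130,107) and the purple ones at (207,247) and (333,272) are the wrong colour.

The box is on the robot's left, and the lid leans back along its lower edge in the top view (row ~205).

```bash
cat > h.py <<'E'
import numpy as np,cv2
from plant import *
def cloud(n,d):
    c=get_calibration(n);h,w=d.shape
    u,v=np.meshgrid(np.arange(w),np.arange(h))
    r=cv2.undistortPoints(np.stack([u,v],-1).reshape(-1,1,2).astype(float),c["intrinsics"],c["dist_coeffs"]).reshape(h,w,2)
    P=np.concatenate([r,np.ones((h,w,1))],-1)*d[...,None]
    T=c["world_from_camera"];W=P@T[:3,:3].T+T[:3,3];W[d<=0]=np.nan
    return W
E
python3 - <<'E'
from h import *
a=np.load("top0.npz");p,d=a["p"],a["d"];W=cloud("top",d)
roi=np.zeros(d.shape,bool);roi[150:218,110:245]=1
hsv=cv2.cvtColor(p,cv2.COLOR_RGB2HSV)
z=W[...,2]
print("zhist",np.histogram(z[roi&(z>0)],bins=np.arange(0,.2,.01)))
def rect(m,name):
    q=W[m][:,:2]; r=cv2.minAreaRect((q*1000).astype(np.float32)); print(name,m.sum(),r,np.median(W[m][:,2]))
rect(roi&(z>.15)&(z<.19)&(hsv[...,1]>70),"carton top")
rect(roi&(z>.068)&(z<.086)&(hsv[...,1]<60),"rim+")
rect(roi&(z>.0)&(z<.015)&(hsv[...,1]<40),"floor")
rect(roi&(z>.12)&(hsv[...,1]<60),"lid top")
for zz,s in((.077,[(132,161),(237,161),(118,206),(233,210),(131,200),(236,200)]),):
    c=get_calibration("top");T=c["world_from_camera"]
    r=cv2.undistortPoints(np.array(s,float).reshape(-1,1,2),c["intrinsics"],c["dist_coeffs"]).reshape(-1,2)
    D=np.c_[r,np.ones(len(r))]@T[:3,:3].T; print((T[:3,3]+D*((zz-T[2,3])/D[:,2])[:,None]).round(4))
# neighbours
for n,(u0,v0,u1,v1) in dict(purple=(190,232,226,262),tape=(244,226,286,268),mug=(172,78,216,122),gift=(245,82,290,132),orange=(106,82,156,132),stapler=(138,246,178,300)).items():
    q=W[v0:v1,u0:u1].reshape(-1,3);q=q[q[:,2]>.02];print(n,q.min(0).round(3),q.max(0).round(3))
t=cv2.resize(p[145:225,105:255],None,fx=5,fy=5,interpolation=cv2.INTER_CUBIC);cv2.imwrite("pics/crop.png",t[...,::-1])
E
```

```text
zhist (array([4097,  114,   94,  102,   99,  117,  114,  570,  154,  130,  130,
         77,   24,   20,   26,   17, 1064,  546,    0]), array([0.  , 0.01, 0.02, 0.03, 0.04, 0.05, 0.06, 0.07, 0.08, 0.09, 0.1 ,
       0.11, 0.12, 0.13, 0.14, 0.15, 0.16, 0.17, 0.18, 0.19]))
carton top 739 ((533.4481811523438, 217.9736328125), (113.07853698730469, 252.61483764648438), 0.07415051758289337) 0.16535137502916608
rim+ 586 ((557.6249389648438, 212.36997985839844), (268.9995422363281, 97.31571197509766), 89.7712173461914) 0.07751127004660985
floor 228 ((562.730224609375, 246.5179443359375), (75.27888488769531, 186.6219482421875), 0.006085112225264311) 0.005627319114650753
lid top 864 ((486.61737060546875, 211.65203857421875), (17.686864852905273, 266.58734130859375), 0.09356418251991272) 0.17076922297629804
[[0.6023 0.3454 0.077 ]
 [0.61   0.075  0.077 ]
 [0.4854 0.3737 0.077 ]
 [0.4851 0.0804 0.077 ]
 [0.5018 0.3408 0.077 ]
 [0.5105 0.0738 0.077 ]]
purple [0.362 0.1   0.021] [0.425 0.168 0.166]
tape [ 0.352 -0.049  0.021] [0.444 0.046 0.055]
mug [0.726 0.151 0.02 ] [0.818 0.25  0.097]
gift [ 0.709 -0.048  0.02 ] [0.817 0.062 0.084]
orange [0.697 0.309 0.02 ] [0.782 0.394 0.166]
stapler [0.26  0.244 0.021] [0.378 0.311 0.055]
```

View pics/crop.png

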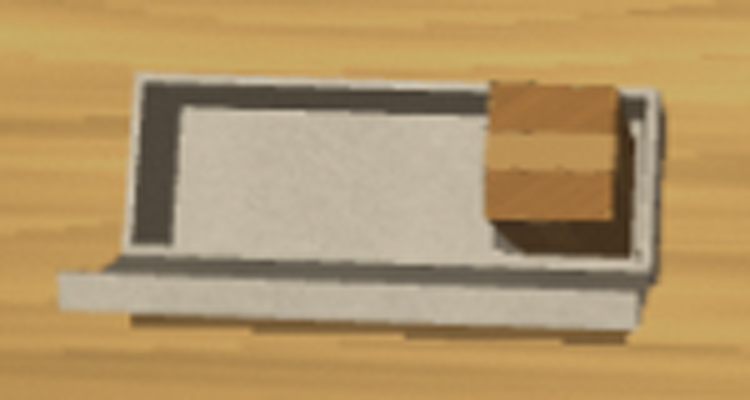

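The crop confirms it: the tall brown carton with a tape stripe stands in the white box at its -y end (right side, crop 487..616 x 85..220). I'll refine the box and carton geometry, then push it over.

```bash
python3 - <<'E'
from h import *
a=np.load("top0.npz");p,d=a["p"],a["d"];W=cloud("top",d)
hsv=cv2.cvtColor(p,cv2.COLOR_RGB2HSV);z=W[...,2]
roi=np.zeros(d.shape,bool);roi[150:218,110:245]=1
m=roi&(z>.155)&(z<.175)&(W[...,0]>.515);q=W[m][:,:2];print("carton",cv2.minAreaRect((q*1000).astype(np.float32)),q.min(0),q.max(0))
m=roi&(abs(z-.077)<.006)&(hsv[...,1]<60)&(W[...,0]>.59);q=W[m];f=np.polyfit(q[:,1],q[:,0],1);print("far rim x=",f,np.polyval(f,.212),q[:,1].min(),q[:,1].max())
m=roi&(z>.12)&(W[...,0]<.515);q=W[m]
for lo in(.12,.14,.16,.168,.172): 
  s=q[(q[:,2]>=lo)&(q[:,2]<lo+.02)];print(lo,len(s),s.min(0).round(4),s.max(0).round(4),np.polyfit(s[:,1],s[:,0],1)[0])
for X,Y,Z in((.557,.03,.25),(.557,.03,.135),(.557,.15,.135),(.43,.2,.25),(.43,.2,.14),(.6,.2,.08)):
  for y in(np.pi/2,-np.pi/2): j=inverse_kinematics([X,Y,Z],[0,np.pi/2,y]);print(X,Y,Z,None if j is None else np.round(j,2))
E
```

```text
carton ((557.9375, 121.29442596435547), (63.630126953125, 58.7622184753418), 1.536950707435608) [0.52622817 0.09168741] [0.59013024 0.15075675]
far rim x= [0.00712624 0.60146354] 0.602974300760103 0.07931585671147813 0.3459438154778238
0.12 4 [0.4926 0.0782 0.1209] [0.4965 0.0803 0.1373] -0.2362614622085412
0.14 3 [0.4839 0.0781 0.1491] [0.4893 0.0789 0.1587] 6.882241693360888
0.16 917 [0.4768 0.0779 0.1609] [0.4954 0.3454 0.1777] -0.0012617992473178473
0.168 794 [0.4768 0.0796 0.168 ] [0.4953 0.3449 0.1777] -0.0017132399721912813
0.172 276 [0.4791 0.0798 0.172 ] [0.4949 0.3443 0.1777] -0.0026952843665544236
0.557 0.03 0.25 None
0.557 0.03 0.25 [-0.09  0.05  1.68 -0.    1.41 -0.09]
0.557 0.03 0.135 None
0.557 0.03 0.135 [-0.09  0.15  1.79 -0.    1.2  -0.09]
0.557 0.15 0.135 None
0.557 0.15 0.135 [ 0.13  0.19  1.75 -0.    1.2   0.13]
0.43 0.2 0.25 None
0.43 0.2 0.25 [ 0.27 -0.16  1.88 -0.    1.42  0.27]
0.43 0.2 0.14 None
0.43 0.2 0.14 [ 0.27 -0.06  2.   -0.    1.2   0.27]
0.6 0.2 0.08 None
0.6 0.2 0.08 [ 0.2   0.38  1.63 -0.    1.13  0.2 ]
```

```bash
python3 - <<'E'
from h import *
O=[0,np.pi/2,-np.pi/2]
gripper_to(.02)
movep([.557,.03,.26],O)
move_l([.557,.04,.135],feed=.15)
print(move_l([.557,.155,.135],feed=.06,max_force=25),observe()["eef_pos"],observe()["ft_force"])
hold(.5)
move_l([.557,.12,.26],feed=.2)
movep([.43,.225,.26],O)
print(observe()["time_s"])
p,d=get_image("top");np.savez("top1.npz",p=p,d=d);s,e=get_image("scene")
cv2.imwrite("pics/a1.png",np.hstack([cv2.resize(p[100:260,80:290],None,fx=2,fy=2),cv2.resize(s[130:290,200:410],None,fx=1.8,fy=2)])[...,::-1])
W=cloud("top",d);h=cv2.cvtColor(p,cv2.COLOR_RGB2HSV)
x,y,z=W[...,0],W[...,1],W[...,2]
m=(x>.515)&(x<.6)&(y>.085)&(y<.34)&(z>.055)&(z<.085)&(h[...,1]>70)
q=W[m];print(m.sum(),cv2.minAreaRect((q[:,:2]*1000).astype(np.float32)),np.median(q[:,2]),q.min(0),q.max(0))
E
```

```text
False [0.55701284 0.15472764 0.13498833] [ 1.11620551 -0.4289076  -0.04294575]
8.45
1566 ((558.6724243164062, 237.1658935546875), (65.17241668701172, 160.7921905517578), 0.13325916230678558) 0.06533843159639763 [0.52598338 0.15678225 0.05514439] [0.59116525 0.31757973 0.07130729]
```

View pics/a1.png

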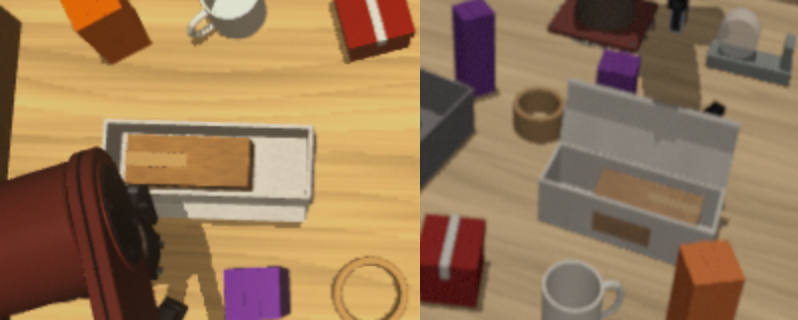

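The carton lies flat in the box: its top is at z 0.065, and its centre is (0.559, 0.237), about 25 mm towards +y in the box frame. The lid is still open. Next I'll push the lid shut along the arc.

```bash
python3 - <<'E'
from h import *
gripper_to(0)
Y=.225;H=np.array([.510,.077]);w=.0145;r=.066
move_l([.435,Y,.142],feed=.15)
def tgt(t):
    P=H+r*np.array([np.cos(t),np.sin(t)])+.005*np.array([-np.sin(t),np.cos(t)])-[w,0]
    return [P[0],Y,P[1]]
for t in(1.5,1.3,1.1,.9,.7,.5,.35,.2,.1):
    s=move_l(tgt(t),feed=.06,max_force=25);o=observe();print(t,s,o["eef_pos"].round(3),o["ft_force"].round(1))
    if s: break
else:
    P=tgt(0);s=move_l([P[0],Y,.072],feed=.02,max_force=10);o=observe();print("press",s,o["eef_pos"].round(4),o["ft_force"].round(1))
    move_l([P[0],Y,.2],feed=.15);movep([.43,-.1,.3],[0,np.pi/2,-np.pi/2])
print(observe()["time_s"])
p,d=get_image("top");s,e=get_image("scene")
cv2.imwrite("pics/a2.png",np.hstack([cv2.resize(p[100:260,80:290],None,fx=2,fy=2),cv2.resize(s[130:290,200:410],None,fx=1.8,fy=2)])[...,::-1])
W=cloud("top",d);x,y,z=W[...,0],W[...,1],W[...,2]
m=(x>.52)&(x<.597)&(y>.09)&(y<.335)&(z>.05);q=W[m]
A=np.c_[q[:,0]-.51,q[:,1],np.ones(len(q))];k=np.linalg.lstsq(A,q[:,2],rcond=None)[0];print("lid slope",k,np.median(q[:,2]),m.sum())
W=cloud("scene",e);q=W.reshape(-1,3);q=q[(q[:,0]>.52)&(q[:,0]<.597)&(q[:,1]>.09)&(q[:,1]<.335)&(q[:,2]>.05)&(q[:,2]<.2)]
A=np.c_[q[:,0]-.51,q[:,1],np.ones(len(q))];print("scene slope",np.linalg.lstsq(A,q[:,2],rcond=None)[0],np.median(q[:,2]),len(q))
E
```

```text
1.5 False [0.495 0.225 0.143] [ 0.2 -0.1 -0.1]
1.3 False [0.509 0.225 0.142] [-0.   0.9 -0.1]
1.1 False [0.521 0.225 0.138] [ 0.4  0.1 -0.3]
0.9 False [0.533 0.225 0.131] [-1.1  0.1 -0.6]
0.7 False [0.543 0.225 0.123] [ 0.2 -0.9 -0.3]
0.5 False [0.551 0.225 0.112] [-0.6  0.9 -1.1]
0.35 False [0.556 0.225 0.104] [ 0.  -0.6  0. ]
0.2 False [0.559 0.225 0.094] [-0.3 -0.7 -0.3]
0.1 False [0.56  0.225 0.088] [-0.5 -0.5  0.6]
press True [0.5616 0.2251 0.082 ] [-1.6  0.3  5.3]
16.4917
lid slope [0.00175009 0.00050707 0.08230749] 0.08249676865672817 2898
scene slope [0.00318226 0.00295316 0.08212034] 0.08289029072309945 1636
```

View pics/a2.png

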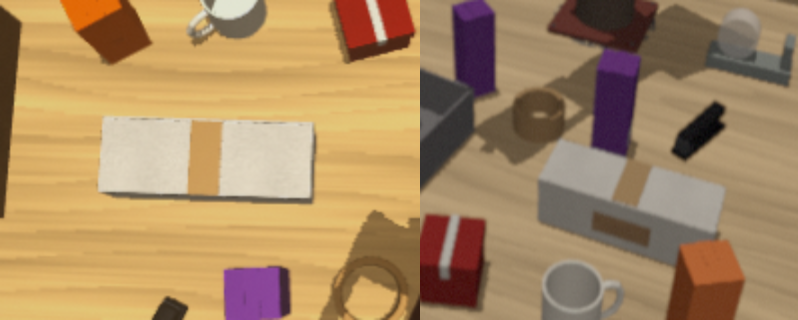

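The lid is shut: its slope is about 0.002–0.003 rad and its top is at z 0.0825, the height expected for a shut lid. The neighbouring things are in place and the arm is clear.

```bash
python3 -c "
from plant import *
hold(.3);print(observe()['ft_force'],observe()['time_s']);job_done()"
```

```text
[-0.38487783 -0.13154185 -0.00216601] 16.8917
the job is handed in; nothing more can be done
```

The carton is lying flat in the shipping box and the lid is shut; I handed the job in at about 17 s of the 48 s allowed. I tipped the carton with one high fingertip push towards the box's +y. I then pushed the lid over along its arc and pressed it until contact stopped the move at z = 0.082.

**Carton:** measured before the lid was closed, its top was at z 0.065. Its centre was about 25 mm towards +y and 2 mm in x from the box centre, and it was turned no more than a few hundredths of a rad from the box's length. I could not see it again once the lid was shut.

**Lid:** the slope was 0.002 rad in the top view and 0.003 rad in the scene view, with the lid's top at z 0.0825, as expected for fully shut.

**Surroundings:** in the last picture's crops, the tape roll, mug, gift box and stapler showed no visible movement. The short carton, jar and can were outside those crops, so I did not recheck them, but the arm did no work near them. The arm was clear and the tool force was about zero. No check failed or disagreed.

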